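# Back the disk feeder off one notch

## Robot

A 7-joint arm with a two-finger parallel gripper is mounted at the origin on the work surface. World frame = base frame: x ahead of the robot, y to its left, z up, the work surface at z = 0. Lengths are in m, angles in rad, forces in N, time in s.
With the tool pointing down it reaches from about 0.4 to 0.875 m from the base axis. Payload 19.3 kg.
Tool frame: the origin (TCP) lies at the very end of the fingers, on their centre line; the grasp point (between the pads) lies 19 mm behind it; x points along the fingers, y is the direction in which the jaws open and shut, and the axes are right-handed (so a half turn about x gives the same grasp; the last joint's range is limited). The gripper opens to 85 mm and grips with 20 to 120 N. Pads are 22 mm wide; open, the fingers measure 114 mm over their backs; the gripper's body (76 mm by 85 mm) begins 54 mm behind the grasp point. The pads swing forward as they close: fully open they stand 13 mm farther back than shut.
Start: joints at [1.123, 0.521, -0.036, 1.599, 0.021, 1.021, -0.113], TCP at [0.231, -0.581, 0.231] pointing down, gripper open.
Joint ranges: [-2.91, 2.91], [-0.3, 2.13], [-1.5, 1.42], [0.17, 2.43], [-1.26, 4.41], [0.16, 1.93], [-2.52, 2.52]. Speed limits (rad/s): [1.89, 1.89, 2.39, 2.39, 3.01, 3.01, 3.01].

## Interface

Orientations are given as [roll, pitch, yaw] about the fixed x, y, z axes, in that order (R = Rz(yaw) Ry(pitch) Rx(roll)).
In Python, from workcell import bot, grab_frame, job_done gives the robot as it stands.
- The arm moves only by the shell command python3 -m pendant 'ROWS' [OPENING] [FORCE]. ROWS is JSON, a list of rows, each a list of 4 numbers: the shift along the tool's x, y, z in mm, then the turn about the tool's x in degrees. A call has 1 to 12 rows; each row shifts and turns the commanded pose from where the row before left it, along the tool's axes as they then stand; what a row does not reach is not made up. A row lasts 1/8 s, in which the tool goes at most 62.5 mm and 10.7 degrees, less where a joint would pass 70% of its speed; a pose out of reach is approached as far as the arm can. A call is refused whole if a number of a shift passes 62.5 or a number of a turn 10.7, either way. A call with a gripper value outside its range is refused whole. OPENING is the opening, from -1 (shut) to 1 (fully open), set as the call begins (- or left out, the last holds). The fingers move at their own pace and stop on an object; FORCE is the grip in N (left out, the last holds). Time passes only in rows, so rows that do not move let the fingers close. It gives the time, the measured TCP pose, the force and the opening at its end, in the units of the state.
- bot.observe(): the state, without advancing time (a new reading comes with each control period).
- grab_frame(name): name is "scene" or "top" or "wrist"; returns a dict with "img" (400x640x3 uint8, red, green, blue), "fovy" (degrees; the focal length in pixels is half the picture's height over the tangent of half this angle, whatever the lens; pixels are square), "cx", "cy" (the principal point, pixels), "k1" (the pictures are not rectified: a ray, as slopes to the right and down, at radius r is drawn at 1 + k1 r^2 times it, then the intrinsics apply), "R" (3x3) and "t" (3): a world point X has camera coordinates R X + t. Camera axes: x right, y down, z forward; pixel columns grow to the right and rows downward; lengths in m; the calibration is good to about 2 mm. A picture is of the moment at which its call begins. There is no depth.
- job_done(): hands the job in, once; it reports no verdict.
The state is a dict: "clock": time; "qpos": joint angles; "qd": joint speeds; "joint_efforts": joint torques, N m; "position": TCP position; "tool_rot": TCP orientation; "force": force on the tool from outside, world axes, zero at the start; "moment": the same for the moment, N m; "grip_width": finger opening in m.
Only numpy, scipy, OpenCV 4.12 (cv2) and the standard library are available. Lean on these libraries where they do the work, as an engineer would, in place of code of your own. Each camera call takes 0.05 s, during which the arm holds its last target.

## Task

The feeder's follower plate has been wound one notch too tight against the blank disks. With a fingertip, lift the ratchet pawl by its thumb knob and throw it over onto its stop, push the spoked handwheel backward (its top towards the pawl's pivot) by one notch, then tip the pawl back so that it drops fully into the next notch. Do not wind the wheel forward, do not push on the follower plate itself, and neither pick up nor shift anything else standing about.

Things in the scene. Friction and masses are not known exactly. Their poses are not given: they have to be found in the camera images.
- feeder: Disk feeder, bolted down: grey base 172 x 325 mm, aluminium trough of blank disks (tops at z 107), ratchet on the trough's long side. Origin: on the cart top (z 0) below the ratchet wheel's centre; x along the wheel shaft, away from the trough; y along the trough, from ratchet to disks; z up. Trough and 148 mm high bearing plate fill x -152 to -10; beyond x 20 there is only the handwheel.
- ratchet_centre (a point): Fixed point: centre of the steel ratchet wheel on the shaft axis (feeder x 0, y 0, z 100 mm); axes as the feeder's. The wheel is 10 mm thick, 90 mm diameter over its 10 teeth, teeth 8 mm deep.
- pawl_pivot (a point): Fixed point on the pawl's pivot axis, in the ratchet's plane (feeder x 0, y 50, z 140 mm); axes as the feeder's. The pawl is an L, 10 mm thick along x: an arm from the pivot to a nose 41 mm away towards -y, and an 8 mm thumb rod standing up from the nose end with a ball knob on top.
- pawl_knob (a point): Centre of the 20 mm steel ball knob on the pawl's thumb rod. Pawl down: 38 mm towards feeder -y of the pivot, 66 mm above it. Thrown over: 45 mm towards +y, 62 mm above it. Push the knob itself: as the pawl is thrown over, its nose end swings up beside the rod to 46 mm above the pivot and catches a fingertip that reaches lower. Nothing is in the way on tipping it back.
- pawl (a joint): Pawl angle, rad. 0: nose on the bottom of a notch; grows as it is lifted (knob swings up and over to feeder +y); clear of the teeth above 0.25. It swings freely under its own weight (0.11 kg): below about 0.8 it falls back to the teeth, above it falls over onto its stop at 1.15 and stays there. Under 2 N at the knob moves it. Down, it blocks the wheel from turning backward.
- ratchet (a joint): Angle of ratchet wheel and handwheel, rad; negative is backward (top moves to feeder +y, towards the pawl). One notch is 0.628. 0: a tooth bears on the seated pawl; starts at 0.08 to 0.20. Notch bottoms are wide: the pawl drops fully into the next notch back with the wheel at -0.63 to -0.38. Drag 0.2 N m (3 N at the spoke ends); stays where left.
- handwheel_hub (a point): Centre of the handwheel hub (feeder x 55, y 0, z 100 mm), 32 mm diameter, 24 mm long; x along the shaft outward; turns with the wheel. Four round 9 mm spokes at 90 degrees, with ball ends, in the plane x 55 mm, fast with the ratchet wheel.
- upper_spoke_ball (a point): Centre of the 18 mm ball at the end of the uppermost spoke, 66 mm from the shaft axis. At ratchet 0 this spoke leans 20 degrees from upright towards feeder -y; it turns with the wheel.
- follower: Steel follower plate 88 x 6 x 88 mm standing in the trough before the disks, on a rack geared to the shaft; backs off 7.5 mm towards feeder -y per notch. Origin at the feeder's origin. Not to be pushed.
- canister: Aluminium screw-top canister with knurled cap, 65 mm diameter, 98 mm high, loose; origin under its centre. Leave alone.
- flip_box: Clear acrylic disk flip box 125 x 150 x 105 mm, closed, loose; origin under its centre. Leave alone.
- screwdriver: Yellow-handled screwdriver, 190 mm long, lying along its x, loose. Leave alone.
- mounting_rail: Steel drive mounting rail, a channel 150 x 26 x 18 mm, loose; origin under its centre. Leave alone.
- bumper_foot: Squat grey rubber bumper foot, 38 mm diameter, 15 mm high, loose; origin under its centre. Leave alone.
- disk_pile: Four diskettes lying in a pile, 94 x 90 x 14 mm, loose; origin under its centre. Leave alone.
- spare_bezel: Beige plastic drive bezel 148 x 42 x 6 mm lying face up, loose; origin under its centre. Leave alone.
- screw_dish: Shallow round steel dish of screws, 72 mm diameter, 18 mm high, loose; origin under its centre. Leave alone.

How it is judged:
By the outcome, as a careful person would: the job done as asked, in the order asked, and still so for the second after the job is handed in, with the robot touching nothing.
It also fails if it takes over 67 s, if anything falls off the work surface, if the arm or the gripper's body presses on something with over 40 N, if the wrist force passes 120 N, or if a joint passes its speed limit or range.

## Working session

There is one attempt and no reset: what is moved stays moved. The work goes in short steps, Python scripts to look and compute and a shell command to move; the robot and the scene stay as the last step left them, time stands still between calls to the robot, and variables do not carry over. Pictures are saved under pics/ and viewed, and the job is handed in when it is done.

```bash
ls; mkdir -p pics
python3 - <<'E'
from workcell import bot, grab_frame
import cv2
print(bot.observe())
for n in ["scene","top","wrist"]:
    f=grab_frame(n); cv2.imwrite(f"pics/{n}0.png",f["img"][:,:,::-1]); print(n,{k:v for k,v in f.items() if k!="img"})
E
```

```text
pics
{'clock': 0.0, 'qpos': array([ 1.12280531,  0.52200651, -0.03633535,  1.5999693 ,  0.02120366,
        1.02108021, -0.11282335]), 'qd': array([-1.14664773e-03,  1.87765058e-04, -3.98589314e-05,  9.34946940e-04,
       -2.55172098e-03, -4.89585405e-05, -1.65000402e-03]), 'joint_efforts': array([ 8.44102124e-04, -9.27111769e+01,  1.98049463e+00, -3.69935167e+01,
        1.79585454e-02,  8.11566599e-03,  6.45135674e-05]), 'position': array([ 0.23039843, -0.58064699,  0.23074417]), 'tool_rot': array([-1.50164886,  1.56971805,  2.01770959]), 'force': array([ 0.03390119,  0.30153165, -0.02498372]), 'moment': array([-0.0084309 ,  0.03420788,  0.04060348]), 'grip_width': 0.08529787820945965}
scene {'fovy': 53.877289468117006, 'cx': 318.45597322239615, 'cy': 194.48685341073238, 'k1': -0.06953157953880024, 'R': array([[ 0.81797711,  0.57509123,  0.01354689],
       [ 0.47826368, -0.66679199, -0.57153503],
       [-0.31965183,  0.47398156, -0.82046584]]), 't': array([-0.40087393, -0.23313713,  1.58648688])}
top {'fovy': 56.10968102271238, 'cx': 318.4072892954326, 'cy': 207.08309686767032, 'k1': -0.07601539956184211, 'R': array([[ 0.02364485, -0.99964035,  0.01265258],
       [-0.99105555, -0.02510074, -0.13106811],
       [ 0.13133857, -0.00944033, -0.99129262]]), 't': array([-0.07446597,  0.55130191,  1.20234779])}
wrist {'fovy': 67.54894831099816, 'cx': 317.8818960601822, 'cy': 204.63979289981577, 'k1': -0.024169083191795653, 'R': array([[ 3.68111701e-01, -9.29781571e-01,  7.60658652e-05],
       [-8.88854469e-01, -3.51884162e-01,  2.93454034e-01],
       [-2.72821386e-01, -1.08091475e-01, -9.55973182e-01]]), 't': array([-0.6242899 , -0.03748591,  0.37781782])}
```

View pics/scene0.png

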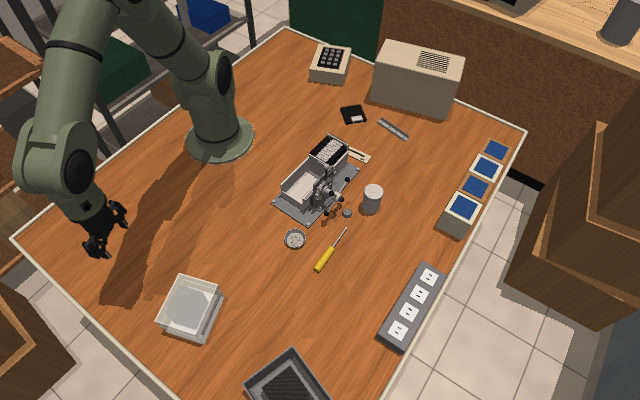

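View pics/top0.png

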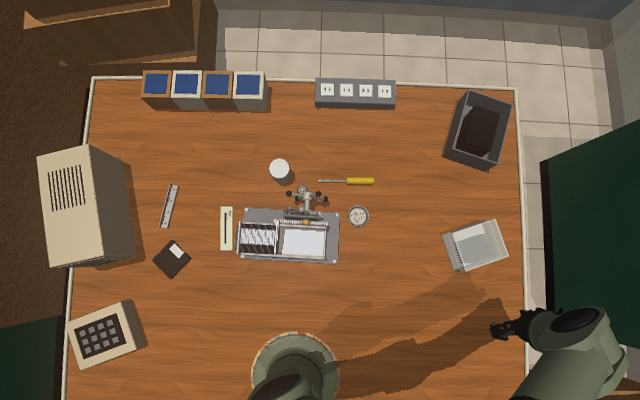

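View pics/wrist0.png

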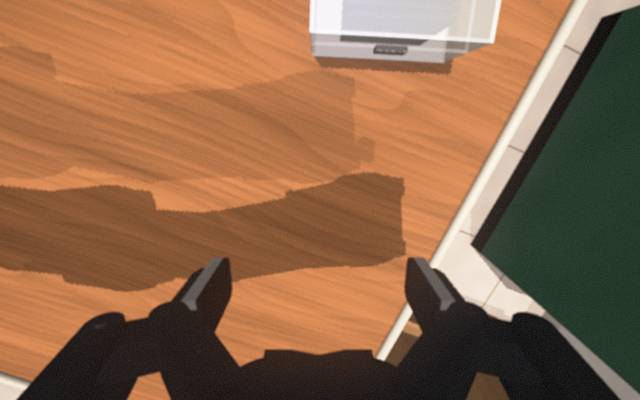

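Run:
```python
import cv2
a=cv2.imread("pics/scene0.png")[120:250,260:400]; cv2.imwrite("pics/sz.png",cv2.resize(a,None,fx=4.5,fy=4.5,interpolation=cv2.INTER_CUBIC))
a=cv2.imread("pics/top0.png")[150:270,215:375]; cv2.imwrite("pics/tz.png",cv2.resize(a,None,fx=5,fy=5,interpolation=cv2.INTER_CUBIC))
```

```text
(no output)
```

View pics/sz.png

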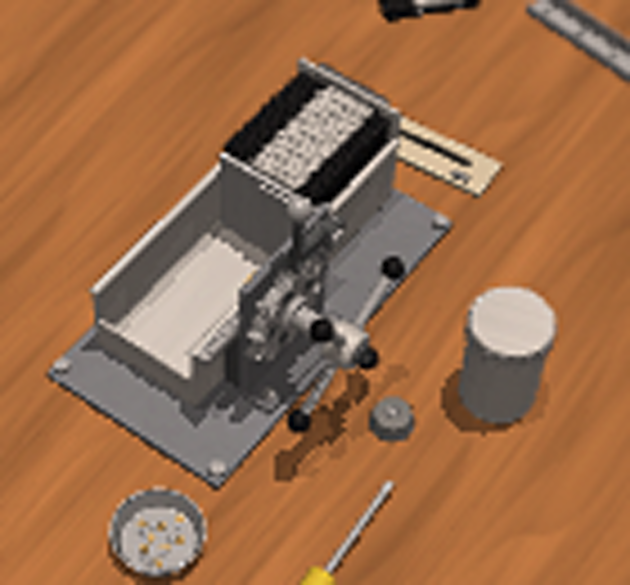

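View pics/tz.png

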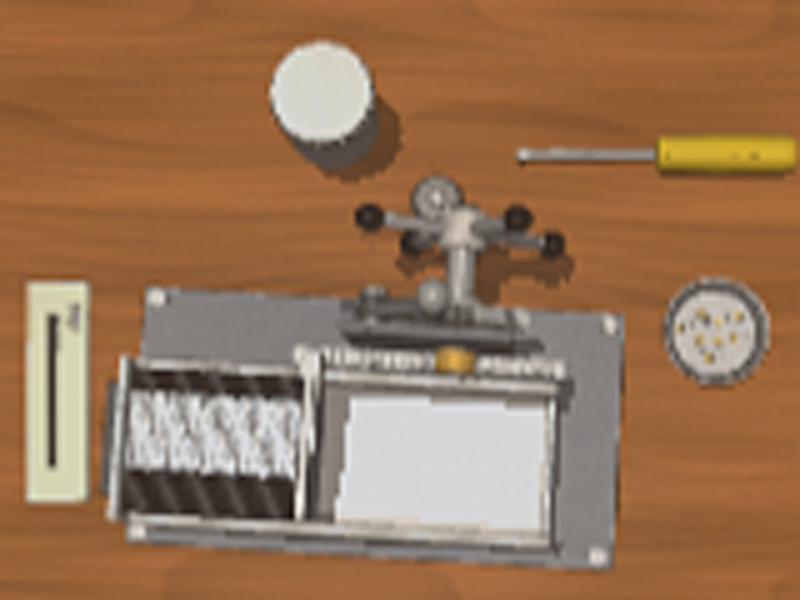

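```bash
cat > h.py <<'E'
import numpy as np, cv2
from scipy.optimize import least_squares
def proj(f,X):
    c=(np.asarray(X)@np.asarray(f["R"]).T)+f["t"]; s=c[:,:2]/c[:,2:]
    s=s*(1+f["k1"]*(s**2).sum(1,keepdims=True)); F=200/np.tan(np.radians(f["fovy"]/2))
    return s*F+[f["cx"],f["cy"]]
def model(th,pawl=0.):
    P=[]
    for k in range(4):  # upper, -y, lower, +y
        a=np.radians(20)+th+k*np.pi/2; P.append([.055,-.066*np.sin(a),.1+.066*np.cos(a)])
    a0=np.array([-.038,.066]); c,s=np.cos(-pawl),np.sin(-pawl)
    k=[c*a0[0]-s*a0[1],s*a0[0]+c*a0[1]]
    P.append([0,.05+k[0],.14+k[1]]); P.append([.067,0,.1])
    return np.array(P)
def place(p,P):
    c,s=np.cos(p[2]),np.sin(p[2]); return P@np.array([[c,s,0],[-s,c,0],[0,0,1]])+[p[0],p[1],0]
E
python3 - <<'E'
from h import *
from workcell import grab_frame
S=np.array([(321,329),(299,420),(366,356),(393,267),(301,215)])/4.5+[260,120]
T=np.array([(517,218),(552,242),(412,243),(370,217),(432,295)])/5+[215,150]
S-=.4;T-=.4
fs,ft=grab_frame("scene"),grab_frame("top")
def r(p):
    X=place(p,model(p[3]))[:5]; return np.r_[(proj(fs,X)-S).ravel(),(proj(ft,X)-T).ravel()]
o=least_squares(r,[.5,0,0,.15]); print(o.x,r(o.x).reshape(-1,2).round(1).tolist())
print(place(o.x,model(o.x[3])))
# triangulate free
for i in range(5):
    g=least_squares(lambda X:np.r_[(proj(fs,X[None])-S[i:i+1]).ravel(),(proj(ft,X[None])-T[i:i+1]).ravel()],[.5,0,.1]); print(i,g.x.round(4),g.fun.round(1))
E
```

```text
[ 0.52504346 -0.02403806 -0.02247825  0.18872525] [[0.5, -0.2], [0.3, -0.3], [0.4, -0.1], [-0.0, -0.3], [-0.2, -1.9], [0.5, -0.1], [0.2, 0.1], [0.5, -0.3], [0.2, -0.0], [0.7, -0.1]]
[[ 0.57926969 -0.05907357  0.15668359]
 [ 0.57875553 -0.08194353  0.06619215]
 [ 0.58078945  0.00852505  0.04331641]
 [ 0.58130361  0.03139501  0.13380785]
 [ 0.52531318 -0.01204109  0.206     ]
 [ 0.59202654 -0.02554398  0.1       ]]
0 [ 0.5785 -0.0584  0.1544] [ 0.4 -0.1  0.2  0.3]
1 [ 0.5787 -0.0819  0.0648] [ 0.3 -0.   0.2  0.2]
2 [0.5796 0.0099 0.0401] [ 0.3 -0.   0.2  0.2]
3 [0.5814 0.0321 0.1317] [ 0.1 -0.   0.   0.1]
4 [ 0.5259 -0.0099  0.195 ] [ 0.2 -0.   0.1  0.1]
```

```bash
cat >> h.py <<'E'
from scipy.spatial.transform import Rotation as Ro
def tool(s): return Ro.from_euler("xyz",s["tool_rot"]).as_matrix()
FE=np.array([.52504,-.02404,-.02248])
def tofe(X): 
    c,s=np.cos(FE[2]),np.sin(FE[2]); d=np.asarray(X)-[FE[0],FE[1],0]; return np.array([c*d[0]+s*d[1],-s*d[0]+c*d[1],d[2]])
def go(s,target_fe,zdir=None):
    "mm in tool axes to reach feeder point (m)"
    R=tool(s); X=place(FE,np.array([target_fe]))[0]; return (R.T@(X-s["position"])*1000).round(1)
E
python3 - <<'E'
from h import *
from workcell import bot,grab_frame
s=bot.observe(); R=tool(s); print(R.round(3))
# angle about tool x so tool z -> +-feeder y
fy=np.array([-np.sin(FE[2]),np.cos(FE[2]),0]); v=R.T@fy; print("fy in tool",v.round(3),"turn deg for z->fy",np.degrees(np.arctan2(-v[1],v[2])))
f=grab_frame("wrist"); C=-np.array(f["R"]).T@f["t"]; print("cam in tool",(R.T@(C-s["position"])).round(3),"view dir",(R.T@np.array(f["R"])[2]).round(3))
E
```

```text
[[-0.     0.369 -0.929]
 [ 0.001 -0.929 -0.369]
 [-1.    -0.001  0.   ]]
fy in tool [ 0.    -0.921 -0.39 ] turn deg for z->fy 112.93186760597354
cam in tool [-0.141 -0.001 -0.075] view dir [0.956 0.001 0.293]
```

```bash
python3 -m pendant '[[-10,0,0,-10],[-10,0,0,-10],[-10,0,0,-10],[-10,0,0,-10],[-10,0,0,-10],[-10,0,0,-10],[-10,0,0,-7.1]]' -1 40
python3 - <<'E'
from h import *
from workcell import bot
s=bot.observe(); print(s["clock"],s["position"],s["qpos"],s["force"],s["grip_width"]); R=tool(s);print(R.round(3))
fy=np.array([-np.sin(FE[2]),np.cos(FE[2]),0]);print(R.T@fy)
print(go(s,[0,-.07,.29]))
E
```

```text
clock: 1.18
position: [0.2304, -0.5809, 0.3015]
tool_rot: [-2.667, 1.571, 2.028]
force: [-0.3, -0.4, -0.2]
grip_width: -0.0001
1.175 [ 0.23038855 -0.58090877  0.30153065] [ 1.30688655  0.474332   -0.31047183  1.50226032  0.15093529  1.18877617
  0.95502664] [-0.25496464 -0.40709524 -0.18797637] -0.00014422025795890163
[[-0.     1.    -0.017]
 [ 0.    -0.017 -1.   ]
 [-1.    -0.    -0.   ]]
[ 1.62756281e-04  5.31719230e-03 -9.99985850e-01]
[  11.6  284.7 -491.8]
```

```bash
python3 -m pendant '[[0,31,-54,0],[0,31,-54,0],[0,31,-54,0],[0,31,-54,0],[0,31,-54,0],[0,31,-54,0],[0,31,-54,0],[0,31,-54,0],[0,31,-54,0],[0,5,-6,0],[0,0,0,0]]'
python3 - <<'E'
from h import *
from workcell import bot,grab_frame
s=bot.observe(); print(s["clock"],s["position"],s["qpos"],tofe(s["position"])); print(go(s,[0,-.07,.29]))
fy=np.array([-np.sin(FE[2]),np.cos(FE[2]),0]);print(tool(s).T@fy)
f=grab_frame("wrist"); im=f["img"][:,:,::-1].copy(); cv2.imwrite("pics/w1.png",im)
np.save("w1.npy",{k:v for k,v in f.items() if k!="img"},allow_pickle=True)
print(proj(f,place(FE,model(.189))))
E
```

```text
clock: 2.55
position: [0.5252, -0.0952, 0.3011]
tool_rot: [-1.428, 1.57, -3.02]
force: [-0.6, -0.6, -0.6]
grip_width: 0.0002
2.55 [ 0.52519595 -0.09523976  0.30107865] [ 0.49586755  0.34631092 -0.55723109  1.73133439  0.20066865  1.12155141
 -0.14358805] [ 0.00175634 -0.07117827  0.30107865]
[11.1 -1.7 -1.2]
[-7.20892555e-05  1.36413670e-03 -9.99999067e-01]
[[374.26091075 154.27034698]
 [360.24620389 162.79837077]
 [360.67105683  87.92357392]
 [374.94312505  54.66317749]
 [316.30191444 101.74580119]
 [377.42684392 116.60272802]]
```

View pics/w1.png

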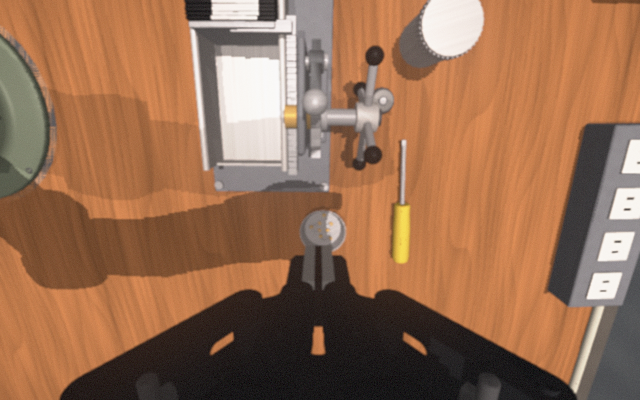

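```bash
python3 -m pendant '[[30,-2,-20,0],[40,0,-20,0],[31,0,0,0],[0,0,0,0]]'
python3 - <<'E'
from h import *
from workcell import bot,grab_frame
s=bot.observe(); print(s["clock"],tofe(s["position"]),s["force"])
for n in ["wrist","scene"]:
    f=grab_frame(n); im=f["img"][:,:,::-1].copy()
    p=proj(f,place(FE,model(.189))); print(n,p.round(1).tolist())
    if n=="scene": im=cv2.resize(im[120:250,260:400],None,fx=4.5,fy=4.5,interpolation=cv2.INTER_CUBIC)
    cv2.imwrite(f"pics/{n}2.png",im)
E
```

```text
clock: 3.1
position: [0.5227, -0.0567, 0.199]
tool_rot: [-1.504, 1.567, -3.098]
force: [0.3, -0.1, 0.7]
grip_width: -0.0001
3.1 [-0.0015993  -0.03268993  0.19899014] [ 0.29255021 -0.05899903  0.68899756]
wrist [[404.2, 233.0], [376.8, 218.9], [377.6, 122.1], [405.9, 90.2], [322.6, 182.3], [403.3, 167.4]]
scene [[331.4, 192.5], [326.4, 212.7], [341.4, 198.6], [346.9, 178.7], [326.3, 165.5], [339.6, 197.5]]
```

View pics/wrist2.png

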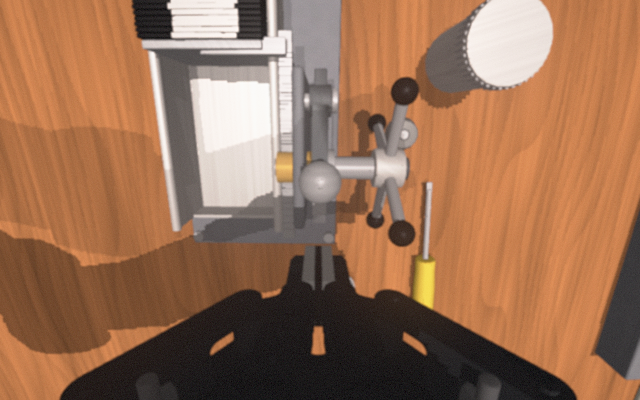

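View pics/scene2.png

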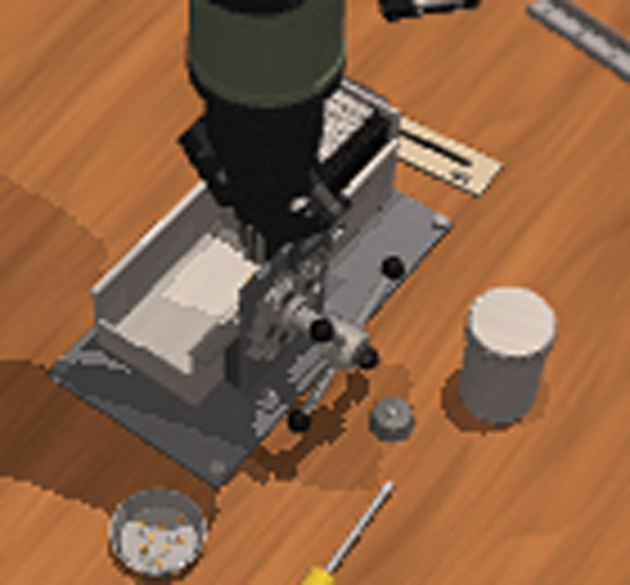

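```bash
python3 -m pendant '[[0,0,-10,0],[0,0,-10,0],[0,0,-8,0],[0,0,-6,0],[0,0,-8,0],[0,0,-8,0],[0,0,0,0]]'
python3 - <<'E'
from h import *
from workcell import bot,grab_frame
s=bot.observe(); print(s["clock"],tofe(s["position"]),s["force"])
for n in ["wrist"]:
    f=grab_frame(n); im=f["img"][:,:,::-1].copy()
    for a in (0,.2,.4,.6): print(a,proj(f,place(FE,model(.189,a)))[4])
    cv2.imwrite(f"pics/{n}3.png",im)
E
```

```text
clock: 4.08
position: [0.5252, -0.0045, 0.2003]
tool_rot: [-3.041, 1.571, 1.651]
force: [-0.2, -0.7, -0.8]
grip_width: 0.0003
4.075 [-0.00026756  0.01958067  0.20029538] [-0.20479078 -0.69771062 -0.80551934]
0 [319.77685801 280.6823512 ]
0.2 [319.95841731 262.38568656]
0.4 [320.11474896 236.77655754]
0.6 [320.22491449 205.22217194]
```

View pics/wrist3.png

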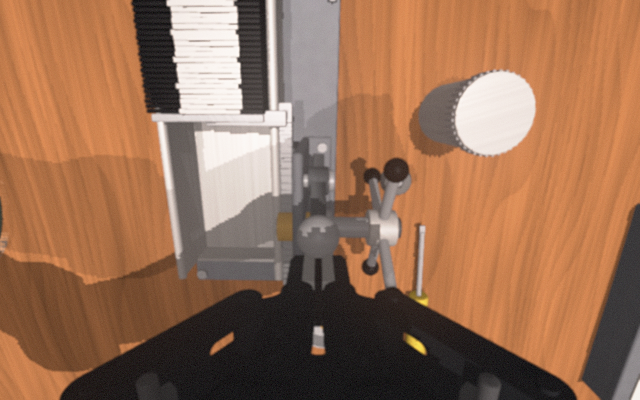

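```bash
python3 -m pendant '[[0,0,-8,0],[0,0,-8,0],[0,0,-7,0],[0,0,-7,0],[0,0,-6,0],[0,0,-4,0],[0,0,0,0]]'
python3 - <<'E'
from h import *
from workcell import bot,grab_frame
s=bot.observe(); print(s["clock"],tofe(s["position"]),s["force"])
for n in ["wrist"]:
    f=grab_frame(n); im=f["img"][:,:,::-1].copy()
    for a in (.8,1.,1.15): print(a,proj(f,place(FE,model(.189,a)))[4])
    cv2.imwrite(f"pics/{n}4.png",im)
E
```

```text
clock: 5.0
position: [0.5261, 0.035, 0.2003]
tool_rot: [-1.837, 1.571, 2.854]
force: [0.3, 0.1, 0.4]
grip_width: -0.0002
5.0 [-0.00029738  0.05903451  0.20029263] [0.31754416 0.10963294 0.39251759]
0.8 [320.00640692 252.95659729]
1.0 [319.96935018 220.82860177]
1.15 [319.90560231 197.81847079]
```

View pics/wrist4.png

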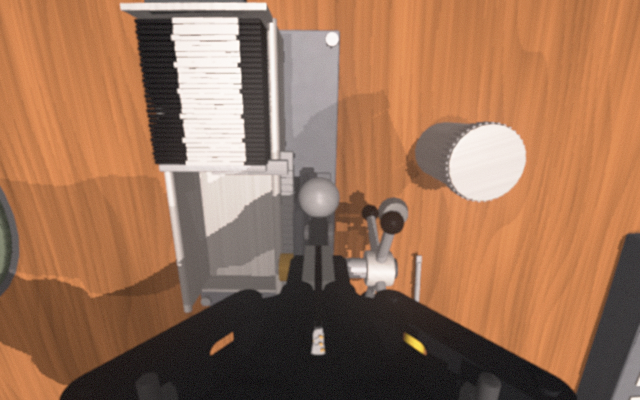

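```bash
python3 -m pendant '[[-25,0,4,0],[-25,0,20,0],[0,19,35,0],[0,19,35,0],[0,18,35,0],[0,0,0,0]]'
python3 - <<'E'
from h import *
from workcell import bot,grab_frame
s=bot.observe(); print(s["clock"],tofe(s["position"]),s["force"],go(s,[.055,-.072,.151]))
E
```

```text
clock: 5.8
position: [0.5796, -0.0987, 0.2497]
tool_rot: [-0.834, 1.57, -2.431]
force: [-0.7, 1.3, -0.2]
grip_width: -0.0
5.8 [ 0.05618866 -0.07340785  0.2496541 ] [-0.68768564  1.31418451 -0.22576699] [98.7 -1.1 -1.5]
```

```bash
python3 -m pendant '[[40,-1,0,0],[40,0,0,0],[18,0,0,0],[0,0,0,0]]'
python3 - <<'E'
from h import *
from workcell import bot,grab_frame
s=bot.observe(); print(s["clock"],tofe(s["position"]),s["force"],go(s,[.055,-.01,.151]))
f=grab_frame("wrist"); im=f["img"][:,:,::-1].copy(); cv2.imwrite("pics/w5.png",im)
print(proj(f,place(FE,model(.189,1.15))))
E
```

```text
clock: 6.3
position: [0.5779, -0.0951, 0.152]
tool_rot: [-1.842, 1.569, 2.848]
force: [0.3, -0.8, 0.4]
grip_width: 0.0
6.3 [ 0.05448278 -0.06981396  0.15195842] [ 0.32231848 -0.76127763  0.40818415] [  1.    0.6 -59.8]
[[ 320.4623788   199.13919292]
 [ 319.34961975  195.13717763]
 [ 319.37009571   74.68649504]
 [ 320.51633857   -1.41865711]
 [  82.10172927 -287.69014814]
 [ 338.99215776  121.96716355]]
```

View pics/w5.png

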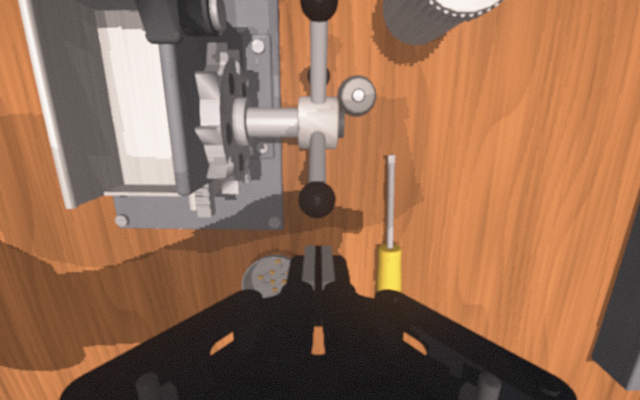

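```bash
python3 -m pendant '[[0,0,-10,0],[0,0,-6,0],[0,0,-6,0],[0,0,-6,0],[0,0,-6,0],[0,0,-6,0],[0,0,-6,0],[0,0,0,0]]'
python3 - <<'E'
from h import *
from workcell import bot,grab_frame
s=bot.observe(); print(s["clock"],tofe(s["position"]),s["force"],go(s,[.055,-.01,.151]))
f=grab_frame("wrist"); im=f["img"][:,:,::-1].copy(); cv2.imwrite("pics/w6.png",im)
for t in (-.2,-.3,-.4,-.5): print(t,proj(f,place(FE,model(t,1.15))).round(0).tolist())
E
```

```text
clock: 7.35
position: [0.5793, -0.0485, 0.1524]
tool_rot: [2.84, 1.57, 1.248]
force: [0.1, -0.1, -0.6]
grip_width: 0.0003
7.35 [ 0.05481158 -0.02327659  0.15239671] [ 0.11398666 -0.10534838 -0.55704401] [  1.4   0.2 -13.3]
-0.2 [[320.0, 250.0], [319.0, 273.0], [319.0, 163.0], [319.0, 89.0], [111.0, -56.0], [337.0, 194.0]]
-0.3 [[320.0, 237.0], [319.0, 278.0], [319.0, 171.0], [319.0, 89.0], [111.0, -56.0], [337.0, 194.0]]
-0.4 [[320.0, 224.0], [319.0, 283.0], [319.0, 178.0], [319.0, 89.0], [111.0, -56.0], [337.0, 194.0]]
-0.5 [[320.0, 210.0], [319.0, 287.0], [319.0, 185.0], [319.0, 91.0], [111.0, -56.0], [337.0, 194.0]]
```

View pics/w6.png

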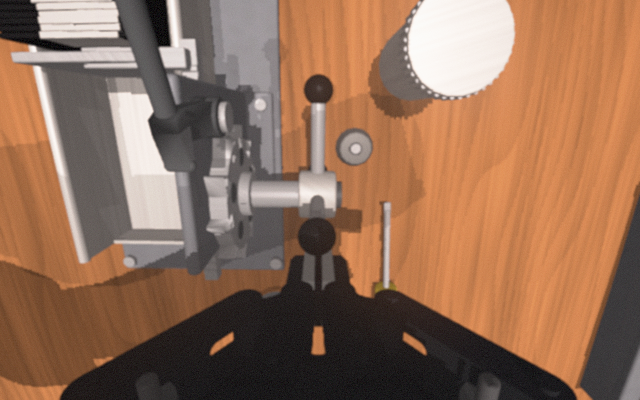

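```bash
python3 -m pendant '[[0,0,-5,0],[0,0,-5,0],[0,0,-3.5,0],[0,0,0,0]]'
python3 - <<'E'
from h import *
from workcell import bot,grab_frame
s=bot.observe(); print(s["clock"],tofe(s["position"]),s["force"])
f=grab_frame("wrist"); im=f["img"][:,:,::-1].copy(); cv2.imwrite("pics/w7.png",im)
for t in (-.4,-.5,-.6): print(t,proj(f,place(FE,model(t,1.15))).round(0).tolist())
E
```

```text
clock: 7.9
position: [0.5796, -0.0353, 0.1523]
tool_rot: [3.136, 1.57, 1.544]
force: [0.1, 0.1, -0.6]
grip_width: -0.0
7.9 [ 0.0547564  -0.01006564  0.15226996] [ 0.09228878  0.10096742 -0.59570146]
-0.4 [[320.0, 250.0], [319.0, 298.0], [319.0, 192.0], [319.0, 112.0], [119.0, 1.0], [337.0, 212.0]]
-0.5 [[320.0, 237.0], [319.0, 303.0], [319.0, 200.0], [319.0, 113.0], [119.0, 1.0], [337.0, 212.0]]
-0.6 [[320.0, 223.0], [319.0, 307.0], [319.0, 207.0], [319.0, 115.0], [119.0, 1.0], [337.0, 212.0]]
```

View pics/w7.png

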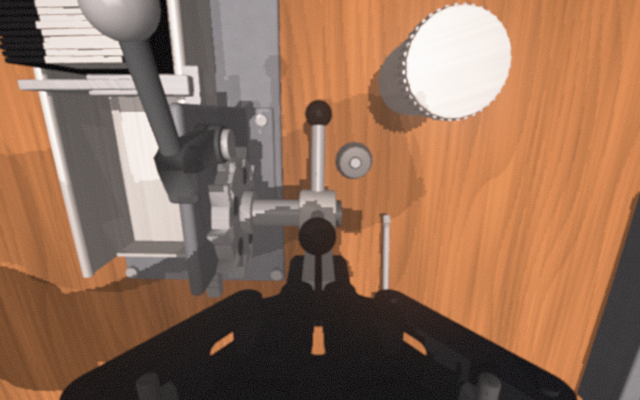

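```bash
python3 -m pendant '[[0,0,10,0],[-40,0,5,0],[-50,0,0,0],[-30,-5,-10,0],[0,-25,-40,0],[0,-25,-50,0],[0,0,-50,0],[0,0,-5,0],[0,0,0,0]]'
python3 - <<'E'
from h import *
from workcell import bot,grab_frame
s=bot.observe(); print(s["clock"],tofe(s["position"]),s["force"],go(s,[0,.132,.198]))
fy=np.array([-np.sin(FE[2]),np.cos(FE[2]),0]);print(tool(s).T@fy)
E
```

```text
clock: 9.07
position: [0.5277, 0.1045, 0.2721]
tool_rot: [-0.865, 1.57, -2.458]
force: [0.5, -0.9, 0.5]
grip_width: 0.0
9.075 [-1.95520712e-04  1.28578732e-01  2.72108763e-01] [ 0.45564351 -0.8861782   0.46190222] [74.1  0.2 -3.4]
[-3.16518786e-04  5.09046932e-04 -9.99999820e-01]
```

```bash
python3 -m pendant '[[35,0,-5,0],[38,0,0,0],[0,0,0,0]]'
python3 - <<'E'
from h import *
from workcell import bot,grab_frame
s=bot.observe(); print(s["clock"],tofe(s["position"]),s["force"])
f=grab_frame("top"); im=f["img"][:,:,::-1]; 
print(proj(f,place(FE,model(-.5,1.15))).round(1).tolist())
cv2.imwrite("pics/t8.png",cv2.resize(im[150:270,215:375],None,fx=5,fy=5,interpolation=cv2.INTER_CUBIC))
f=grab_frame("scene"); im=f["img"][:,:,::-1]
print(proj(f,place(FE,model(-.5,1.15))).round(1).tolist())
cv2.imwrite("pics/s8.png",cv2.resize(im[120:250,260:400],None,fx=4.5,fy=4.5,interpolation=cv2.INTER_CUBIC))
E
```

```text
clock: 9.45
position: [0.5268, 0.1083, 0.1975]
tool_rot: [-1.278, 1.567, -2.873]
force: [0.2, -0.6, 1.1]
grip_width: -0.0
9.45 [-0.00118606  0.13229793  0.19747042] [ 0.24740426 -0.59616464  1.12133959]
[[303.8, 191.9], [328.4, 196.1], [310.8, 198.9], [287.0, 195.2], [272.9, 207.3], [307.7, 191.9]]
[[339.5, 182.0], [325.2, 207.2], [334.0, 208.3], [347.4, 184.8], [341.0, 150.7], [339.6, 197.5]]
```

View pics/t8.png

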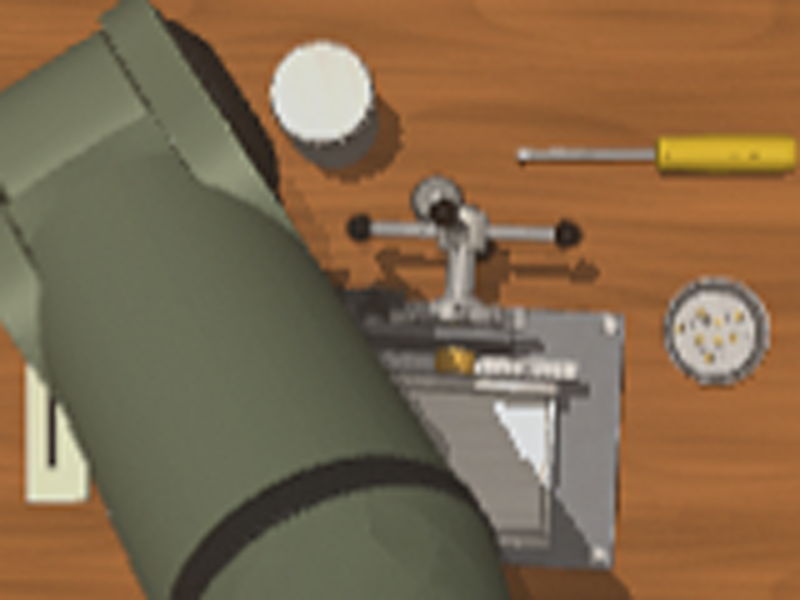

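View pics/s8.png

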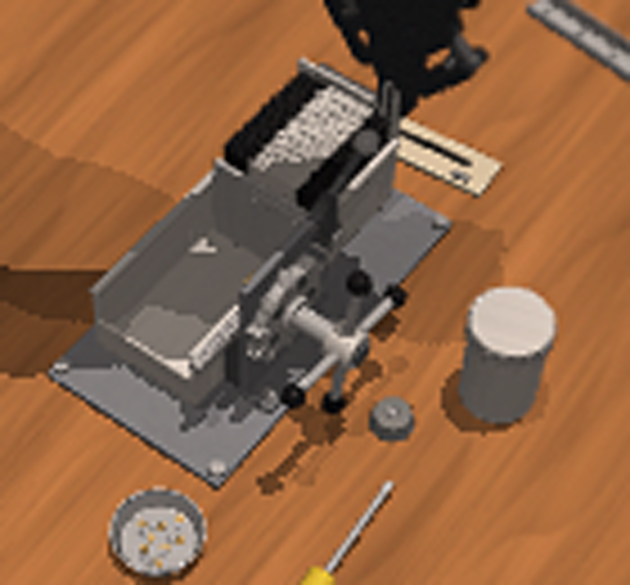

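```bash
python3 -m pendant '[[0,0,8,0],[0,0,8,0],[0,0,8,0],[0,0,8,0],[0,0,8,0],[0,0,8,0],[0,0,8,0],[0,0,0,0],[0,0,0,0]]'
python3 - <<'E'
from h import *
from workcell import bot,grab_frame
s=bot.observe(); print(s["clock"],tofe(s["position"]),s["force"])
f=grab_frame("scene"); im=f["img"][:,:,::-1]
for a in (0,.1,.2,.4,.6,.8): print(a,proj(f,place(FE,model(-.5,a))).round(1)[4]) 
cv2.imwrite("pics/s9.png",cv2.resize(im[120:250,260:400],None,fx=4.5,fy=4.5,interpolation=cv2.INTER_CUBIC))
E
```

```text
clock: 10.68
position: [0.5265, 0.0545, 0.1993]
tool_rot: [-2.954, 1.571, 1.737]
force: [0.3, 0.7, 0.2]
grip_width: -0.0
10.675 [-0.00030823  0.07850402  0.19929936] [0.32233638 0.676736   0.24740459]
0 [326.3 165.5]
0.1 [327.5 163.5]
0.2 [328.9 161.5]
0.4 [331.6 158. ]
0.6 [334.4 155. ]
0.8 [337.  152.7]
```

View pics/s9.png

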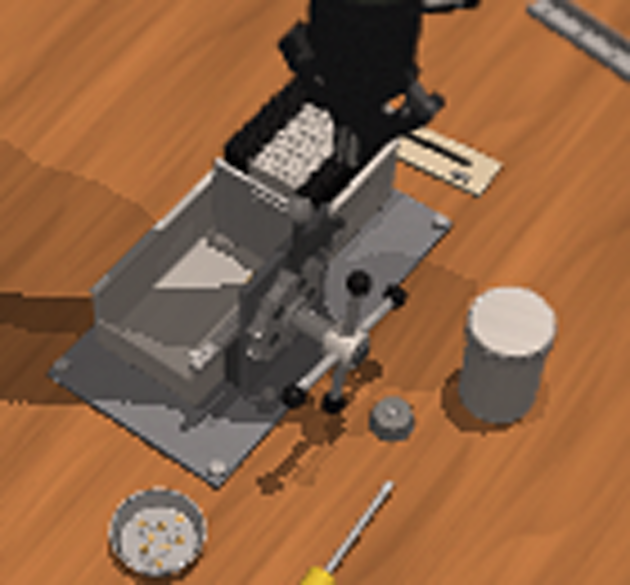

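```bash
python3 -m pendant '[[0,0,-8,0],[-30,0,-5,0],[-50,0,0,0],[-22,0,40,0],[0,0,50,0],[0,0,50,0],[0,0,23,0],[0,0,0,0],[0,0,0,0]]'
python3 - <<'E'
from h import *
from workcell import bot,grab_frame
s=bot.observe(); print(s["clock"],tofe(s["position"]),s["force"])
for n in("wrist","scene"):
    f=grab_frame(n); im=f["img"][:,:,::-1]
    for a in (0,.1,.2): print(a,proj(f,place(FE,model(-.5,a))).round(1)[[0,4]].tolist()) 
    if n=="wrist": cv2.imwrite("pics/w10.png",im);z=cv2.resize(im[10:190,210:430],None,fx=3.3,fy=3.3,interpolation=cv2.INTER_CUBIC)
    else: z=cv2.resize(im[120:250,260:400],None,fx=4.5,fy=4.5,interpolation=cv2.INTER_CUBIC)
    cv2.imwrite(f"pics/{n}10.png",z)
a=cv2.imread("pics/w1.png");cv2.imwrite("pics/w1z.png",cv2.resize(a[10:190,210:430],None,fx=3.3,fy=3.3,interpolation=cv2.INTER_CUBIC))
E
```

```text
clock: 11.85
position: [0.5234, -0.0944, 0.3013]
tool_rot: [2.941, 1.57, 1.349]
force: [-0.3, -0.1, -0.8]
grip_width: 0.0001
11.85 [-7.16507857e-05 -7.04135045e-02  3.01329919e-01] [-0.34869181 -0.0857696  -0.82322178]
0 [[380.6, 106.9], [318.7, 102.9]]
0.1 [[380.6, 106.9], [318.8, 93.0]]
0.2 [[380.6, 106.9], [318.8, 82.4]]
0 [[339.5, 182.0], [326.3, 165.5]]
0.1 [[339.5, 182.0], [327.5, 163.5]]
0.2 [[339.5, 182.0], [328.9, 161.5]]
```

View pics/wrist10.png

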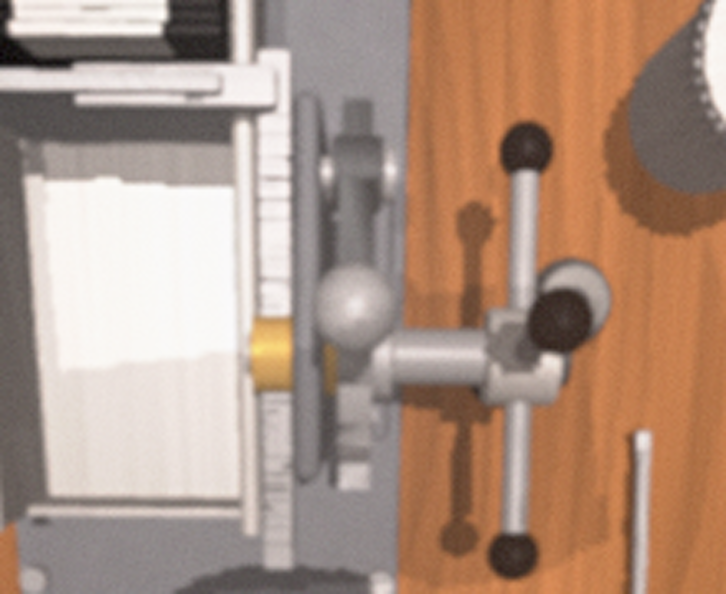

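View pics/w1z.png

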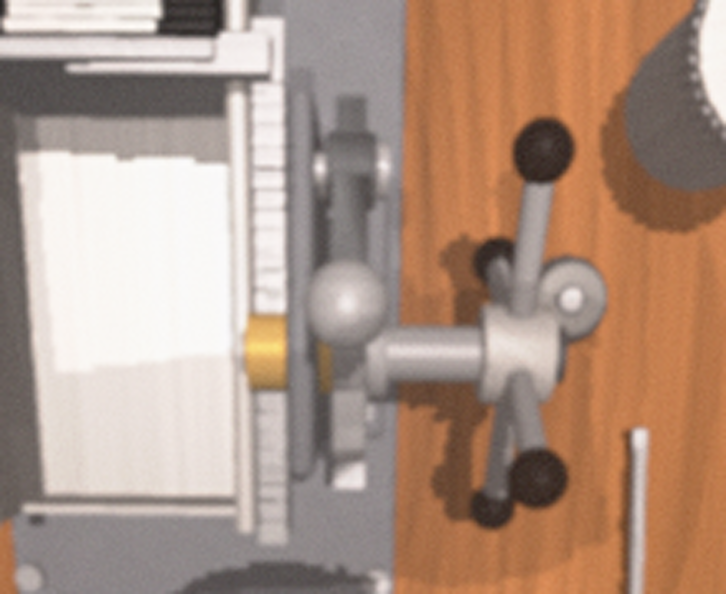

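View pics/scene10.png

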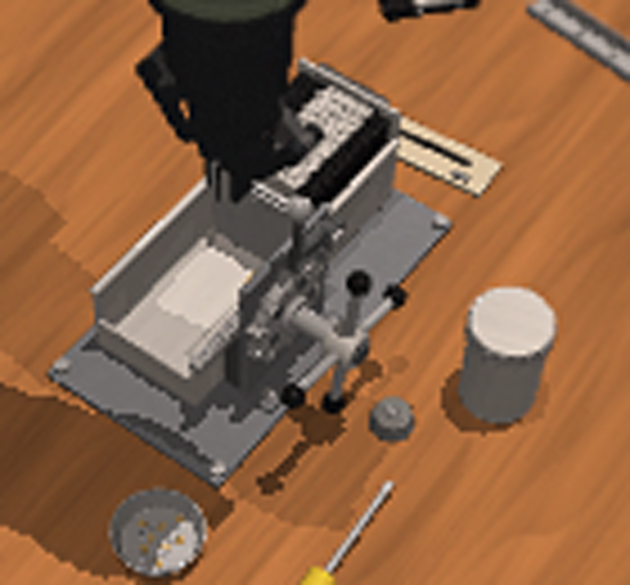

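```bash
python3 -c "
from workcell import job_done,bot
print(bot.observe()['clock']); print(job_done())"
```

```text
11.95
the job is handed in; nothing more can be done
None
```

The job is done and handed in at 11.95 s. With the fingers shut, I pushed the pawl over onto its stop by its knob. I then pushed the upper spoke ball backward and tipped the pawl back by the knob so that it dropped into the next notch.

- **Wheel:** it went from about +0.19 to -0.50 rad, inside the -0.63 to -0.38 window. The wrist, top and scene views agreed to within about 1 px.
- **Pawl:** in the last wrist picture the knob is at row 102.4, against 102.9 predicted for fully seated. That puts the pawl within about 0.01 rad of 0.
- **Follower plate:** it has visibly backed off. I did not measure by how much.
- **Surroundings:** the robot ended clear of everything, and the force readings I took stayed under about 1.6 N. I saw no change in the loose items the last pictures showed, but did not check every one.
- **Disagreement:** in the scene view my knob picks sat about 2 px lower than the model. They did so before the job as well, with the pawl seated, so I put it down to my reading of the small image.

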